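# Lock a circuit board into the notched board holder

## Robot

A 6-joint arm with a two-finger parallel gripper is mounted at the origin on the work surface. World frame = base frame: x ahead of the robot, y to its left, z up, the work surface at z = 0. Lengths are in m, angles in rad, forces in N, time in s.
With the tool pointing down it reaches from about 0.25 to 0.725 m from the base axis. Payload 4 kg.
Tool frame: the origin (TCP) lies on the centre line of the jaws, within the pads' length; the fingertips stand 14 mm ahead of it and the grasp point (between the pads) lies 5 mm behind it; z points along the fingers, x is the direction in which the jaws open and shut, and the axes are right-handed (so a half turn about z gives the same grasp; the last joint's range is limited). The gripper opens to 85 mm and grips with 20 to 120 N. Pads are 22 mm wide; open, the fingers measure 114 mm over their backs; the gripper's body (76 mm by 85 mm) begins 54 mm behind the grasp point. The pads swing forward as they close: fully open they stand 13 mm farther back than shut.
Start: joints at [-1.25, 0.241, 0.005, 1.335, 0, 1.571], TCP at [0.158, -0.474, 0.211] pointing down, gripper open.
Joint ranges: [-2.72, 2.72], [-1.05, 1.87], [-1.09, 1.28], [-1.99, 2.15], [-1.42, 1.44], [-3.14, 3.14]. Speed limits (rad/s): [2.79, 2.79, 3.14, 3.14, 3.14, 3.14].

## Interface

Orientations are given as a unit quaternion [x, y, z, w].
In Python, from workcell import bot gives the robot as it stands.
- The arm moves only by the tool play_rows, never from a script. Its argument "motion" is a list of rows, each an object with "fingers": the closure, from -1 (fully open) to 1 (shut), so that 0 is half open; "translation": the shift along the tool's x, y, z in cm, a list of three; "roll": the turn about the tool's z in degrees. A call has 1 to 20 rows; each row is the pose to reach, as a shift and turn from the pose commanded when the call began, along the tool's axes at that moment; what a row does not reach only later rows make up. A row lasts 1/12 s, in which the tool goes at most 41.7 mm and 7.16 degrees, less where a joint would pass 70% of its speed; a pose out of reach is approached as far as the arm can. A call with a gripper value outside its range is refused whole. The fingers move at their own pace and stop on an object; the grip force is fixed at half the most. Time passes only in rows, so rows that repeat a pose let the fingers close. It gives the time, the measured TCP pose, the force and the opening at its end, in the units of the state.
- bot.get_obs(): the state, without advancing time (a new reading comes with each control period).
- bot.camera(name): name is "scene" or "top"; returns a dict with "pixels" (480x640x3 uint8, red, green, blue), "intrinsics" (3x3 intrinsics, pixels), "world_to_cam" (4x4, takes a point from world to camera coordinates). Camera axes: x right, y down, z forward; pixel columns grow to the right and rows downward; lengths in m; the calibration is good to about 2 mm. A picture is of the moment at which its call begins. There is no depth.
- bot.job_done(): hands the job in, once; it reports no verdict.
The state is a dict: "clock": time; "joint_pos": joint angles; "joint_vel": joint speeds; "tau": joint torques, N m; "eef_pos": TCP position; "tool_rot": TCP orientation; "ft_force": force on the tool from outside, world axes, zero at the start; "ft_torque": the same for the moment, N m; "grip_width": finger opening in m.
Only numpy, scipy, OpenCV 4.12 (cv2) and the standard library are available. Lean on these libraries where they do the work, as an engineer would, in place of code of your own. Each camera call takes 0.05 s, during which the arm holds its last target. There are 200 camera calls.

## Task

The sliding jaw of the circuit-board holder is parked well away from the loose green board. Squeeze the jaw's release lever, keep it squeezed while you slide the jaw along and push the board gently home until you feel it bear on the back jaw, then ease the lever and draw the jaw back, if need be, only as far as the first notch in which its tooth drops fully home, and let go. Do not force the board or the latch, and leave the spool, bottle and file where they are.

Things in the scene. Friction and masses are not known exactly. Their poses are not given: they have to be found in the camera images.
- holder: Fixed board holder: grey bed plate 110 x 350 x 10 mm, its top 10 mm above the bench. Origin: on the underside, 160 mm from the end where the sliding jaw is parked, 190 mm from the back jaw's end. Its y axis is the sliding direction and points from the sliding jaw to the back jaw; z up.
- carriage (a joint): Travel of the sliding jaw along the holder's y in m, growing towards the board, 0 to 0.115. Starts at 0 to 0.024, loose in the rack's open bay (released, it is blocked there at 0.028 to 0.038). Beyond lie 7 notches at 10 mm pitch, but the rack is clamped anywhere within one pitch, so where the notches lie must be felt. Sliding takes about 1.5 N.
- lever (a joint): Release lever angle in rad: 0 released, 0.30 fully squeezed on its stop. Tooth clear of the rack above 0.18; on top of a rack tooth it reads 0.15 to 0.18, in a notch less, down to 0 when let go. Square 4 mm tooth, 5.6 mm notches; seated, it locks the jaw both ways. Spring: 6 N at the thumb bar starts it, 11 N holds it on its stop. Eased to about 4 N it rides on the rack and starts into a notch.
- grip (a point): On the sliding jaw, 74 mm above the bench, half-way between the outer faces of the black upright post (-24 mm in x) and the lever's black thumb bar (+24 mm; +14 mm squeezed); axes as the holder's. Pinch these along x from above. Post 10 x 30 mm, top at 88 mm; bar 12 mm round, 30 mm long (y), lever top at 84 mm. Keep fingertips above 52 mm. Rest of the jaw is below 50 mm.
- jaw_face (a point): Middle of the sliding jaw's face which pushes the board's edge, 11.5 mm above the bench, axes as the holder's; 68 mm along the holder's +y from point grip. The jaw is 84 mm wide (x); a lip projects 16 mm from the face towards +y, its underside 9 mm above the bed.
- back_face (a point): Middle of the back jaw's face, 11.5 mm above the bench, axes as the holder's. The back jaw is fixed to the bed, 84 mm wide and 33 mm high plus a black thumb-screw; its lip projects 16 mm from the face towards -y, underside 9 mm above the bed. With the board home against both faces these two points are 100 mm apart along y.
- board_center (a point): Centre of the loose green circuit board, 80 x 100 x 3 mm (x, y, z; up to 6 mm with its chips, which keep clear of the edges), about 120 g, flat on the bed between the jaws, 4 to 12 mm short of the back jaw's face and turned by up to 0.06 rad. The sliding jaw meets it beyond 0.048 m of its travel.
- spool: Bystander: yellow spool, 54 mm diameter, 40 mm high, standing on the bench. Origin: centre of the underside.
- flux: Bystander: small glass bottle with black cap, 30 mm diameter, 65 mm high. Origin: centre of the underside.
- file: Bystander: flat steel file with black handle, 120 mm long along its y, 10 mm wide, lying on the bench. Origin: centre of the underside.
There are look-alikes about, which are no part of the job. Of the things like the part that bears board_center, leave any that is orange, pink or purple; of the rest the smaller one is meant.

How it is judged:
On the way, in this order (a step that is already met when the one before it is completed fails the run):
1. the release lever is squeezed while the sliding jaw is still in the bay (value of joint lever above 0.18 rad and value of joint carriage below 0.04 m), for 0.1 s.
2. the jaw is slid past the first notches with the lever held squeezed (value of joint lever above 0.16 rad and value of joint carriage above 0.05 m), for 0.1 s.
3. with the lever still squeezed, the board bears on the back jaw (more than 2 N) (contact force between board and back_jaw above 2 N and value of joint lever above 0.16 rad), for 0.1 s.
At the end, for the whole second after the job is handed in: Lever released, tooth seated in a notch (below 0.05 rad); jaw faces at most 112.5 mm apart (100 mm board, one notch pitch and the tooth's play); board flat on the bed under both lips, within 20 mm of the middle across the jaws; all at rest (value of joint lever below 0.05 rad and value of joint carriage above 0.04 m and y of jaw_face in the frame of back_face above -0.1125 m and y of board_center in the frame of back_face below -0.045 m and x of board_center in the frame of back_face between -0.02 and 0.02 m and height (world z) of board_center below 0.0145 m and angle between board_center's own z axis and vertical below 0.05 rad and linear speed of board below 0.01 m/s and velocity of joint carriage between -0.005 and 0.005 m/s); the robot touches nothing.
It fails at once if the board is pressed against the back jaw with more than 20 N (contact force between board and back_jaw above 20 N).
It fails at once if the jaw is forced against the rack with its tooth (more than 25 N) (contact force between lever and rack above 25 N).
It fails at once if a bystander is moved by more than 15 mm (distance of any of spool, flux, file from where it was at the start of the episode above 0.015 m).
It also fails if it takes over 64 s, if anything falls off the work surface, if the arm or the gripper's body presses on something with over 40 N, if the wrist force passes 120 N, or if a joint passes its speed limit or range.

## Working session

There is one attempt and no reset: what is moved stays moved. The work goes in short steps, Python scripts to look and compute and a tool call to move; the robot and the scene stay as the last step left them, time stands still between calls to the robot, and variables do not carry over. Pictures are saved under pics/ and viewed, about 8 in all and at most 12, crops included, and the job is handed in when it is done.

Besides the shell and the picture viewer there is one more tool, called after "Request:" as name([rows], argument=value, ...), one row to a line, values as JSON. play_rows: Moves the arm, as the interface text tells. Its arguments: {"type":"object","properties":{"motion":{"type":"array","items":{"type":"object","properties":{"fingers":{"type":"number"},"translation":{"type":"array","items":{"type":"number"}},"roll":{"type":"number"}}}}},"required":["motion"]}

```bash
mkdir -p pics; cat > h.py <<'E'
import numpy as np, cv2
from workcell import bot
def snap(n,f):
    c=bot.camera(n); cv2.imwrite(f,c["pixels"][:,:,::-1]); np.savez(f+'.npz',K=c["intrinsics"],T=c["world_to_cam"]); return c
def ray(f,u,v,z):
    d=np.load(f+'.npz');K,T=d['K'],d['T'];R=T[:3,:3];o=-R.T@T[:3,3]
    r=R.T@np.linalg.inv(K)@[u,v,1]; return o+r*(z-o[2])/r[2]
def proj(f,p):
    d=np.load(f+'.npz');q=d['T'][:3,:3]@p+d['T'][:3,3];q=d['K']@q;return q[:2]/q[2]
E
python3 - <<'E'
from h import *
a=snap('top','pics/t0.png');b=snap('scene','pics/s0.png')
print(bot.get_obs())
for f in('pics/t0.png','pics/s0.png'):
    d=np.load(f+'.npz');print(d['K'],-d['T'][:3,:3].T@d['T'][:3,3])
E
```

```text
{'clock': 0.1, 'joint_pos': array([-1.24996305e+00,  2.41348750e-01,  3.85172688e-03,  1.33522029e+00,
       -7.73890373e-06,  1.57078511e+00]), 'joint_vel': array([-8.61450386e-04, -1.31212425e-03,  3.52722893e-03, -5.27655917e-05,
       -6.87503609e-04, -3.03589983e-04]), 'tau': array([ 3.05399253e-04, -3.73138869e+01,  2.53008950e+01,  1.08523242e-02,
        9.40839027e-05, -9.02203624e-06]), 'eef_pos': array([ 0.15748213, -0.47390287,  0.21059373]), 'tool_rot': array([ 8.10976837e-01, -5.85077471e-01, -7.81194090e-04, -5.58832716e-04]), 'ft_force': array([ 0.62079405,  0.47984398, -0.39270631]), 'ft_torque': array([-0.00656608, -0.03452712,  0.01674743]), 'grip_width': 0.08540720011843903}
[[531.5114934    0.         317.25789142]
 [  0.         531.5114934  238.2046961 ]
 [  0.           0.           1.        ]] [0.41206577 0.07955441 0.87846352]
[[556.33612286   0.         315.96654791]
 [  0.         556.33612286 243.84620889]
 [  0.           0.           1.        ]] [1.27728185 0.36760441 0.64581401]
```

View pics/t0.png

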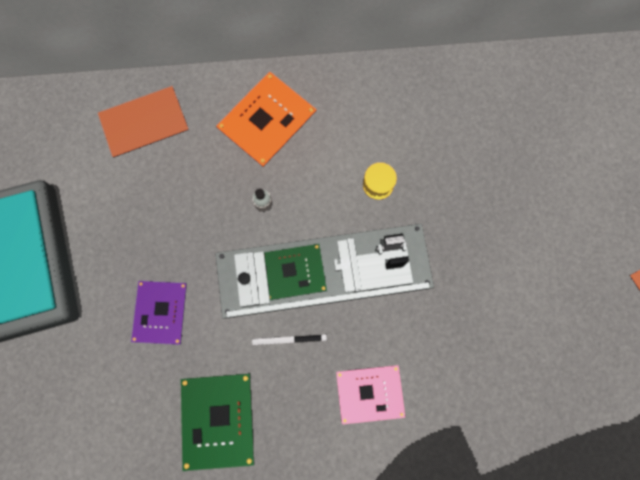

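View pics/s0.png

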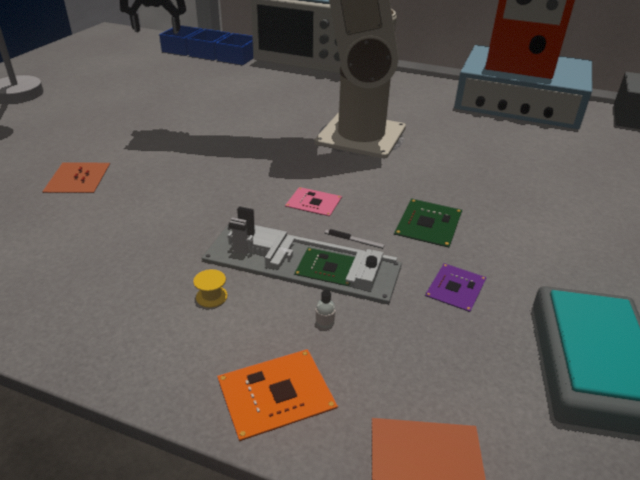

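The top view shows the holder spanning (217-432, 228-315): back jaw with its thumb-screw at (245,278), parked jaw with post and bar at (395,250). Green candidates are the board in the holder (295,272) and a larger one loose on the bench (218,420). The smaller one in the holder is meant. The orange, pink and purple boards are left alone. I'll confirm this in one enlarged crop.

```bash
python3 - <<'E'
from h import *
a=cv2.imread('pics/t0.png')[215:325,205:440];s=cv2.imread('pics/s0.png')[200:305,195:410]
a=cv2.resize(a,(705,330),interpolation=cv2.INTER_CUBIC);s=cv2.resize(s,(705,int(105*705/215)))[:270]
cv2.imwrite('pics/c0.png',np.vstack([a,s])[:600])
f='pics/t0.png'
for n,u,v,z in[('screwBL',222,256,.01),('screwTR',417,228,.01),('BL',228,315,.02),('BR',430,286,.02),('board',295,272,.013),('big1',183,382,.003),('big2',250,377,.003),('spool',380,180,.04),('blackA',394,241,.088),('blackB',397,264,.084)]: print(n,ray(f,u,v,z).round(4))
# plate mask, grey differing from bench? board mask
im=cv2.imread(f);h=cv2.cvtColor(im,cv2.COLOR_BGR2HSV)
m=cv2.inRange(h,(45,80,30),(80,255,200));cs,_=cv2.findContours(m,0,2)
for c in cs:
    if cv2.contourArea(c)>100:
        r=cv2.minAreaRect(c);print(r,[ray(f,*p,.013).round(4)[:2] for p in cv2.boxPoints(r)])
E
```

```text
screwBL [0.5824 0.2279 0.01  ]
screwTR [ 0.6036 -0.1004  0.01  ]
BL [0.4835 0.2206 0.02  ]
BR [ 0.5038 -0.1078  0.02  ]
board [0.5453 0.1088 0.013 ]
big1 [0.3849 0.2997 0.003 ]
big2 [0.384  0.1928 0.003 ]
spool [ 0.6829 -0.0431  0.04  ]
blackA [ 0.569 -0.047  0.088]
blackB [ 0.5341 -0.0483  0.084 ]
((216.0648651123047, 421.7967834472656), (92.38459777832031, 70.76160430908203), 87.1375961303711) [array([0.3927, 0.3042]), array([0.3892, 0.1927]), array([0.2523, 0.1929]), array([0.2559, 0.3006])]
((294.5419616699219, 271.4256286621094), (46.90085220336914, 56.371726989746094), 80.78897094726562) [array([0.5817, 0.1594]), array([0.5894, 0.0663]), array([0.5116, 0.0603]), array([0.5042, 0.1517])]
```

View pics/c0.png

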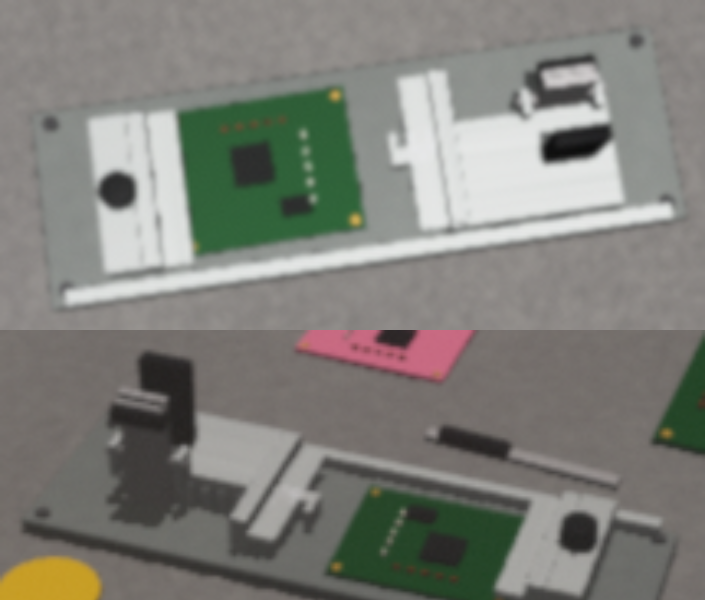

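The crop confirms it: the board is the small green one lying between the jaws (crop 180-365, 88-255). The post (tall, robot side) is at full-image (398,262) and the bar at (395,240). The grip comes out at about (0.556, -0.049) and the holder's yaw at about 0.063 rad. I'm moving above the grip now.

Request:
play_rows([
  {"fingers":-1,"translation":[-27.8,-51.2,4],"roll":-75.2},
  {"fingers":-1,"translation":[-27.8,-51.2,4],"roll":-75.2},
  {"fingers":-1,"translation":[-27.8,-51.2,4],"roll":-75.2},
  {"fingers":-1,"translation":[-27.8,-51.2,4],"roll":-75.2},
  {"fingers":-1,"translation":[-27.8,-51.2,4],"roll":-75.2},
  {"fingers":-1,"translation":[-27.8,-51.2,4],"roll":-75.2},
  {"fingers":-1,"translation":[-27.8,-51.2,4],"roll":-75.2},
  {"fingers":-1,"translation":[-27.8,-51.2,4],"roll":-75.2},
  {"fingers":-1,"translation":[-27.8,-51.2,4],"roll":-75.2},
  {"fingers":-1,"translation":[-27.8,-51.2,4],"roll":-75.2},
  {"fingers":-1,"translation":[-27.8,-51.2,4],"roll":-75.2},
  {"fingers":-1,"translation":[-27.8,-51.2,4],"roll":-75.2},
  {"fingers":-1,"translation":[-27.8,-51.2,4],"roll":-75.2},
  {"fingers":-1,"translation":[-27.8,-51.2,4],"roll":-75.2},
  {"fingers":-1,"translation":[-27.8,-51.2,4],"roll":-75.2},
  {"fingers":-1,"translation":[-27.8,-51.2,4],"roll":-75.2},
  {"fingers":-1,"translation":[-27.8,-51.2,4],"roll":-75.2},
  {"fingers":-1,"translation":[-27.8,-51.2,4],"roll":-75.2},
])

```text
clock: 1.6
eef_pos: [0.5549, -0.0501, 0.1712]
tool_rot: [1.0, 0.031, -0.001, 0.0]
ft_force: [-0.4, -0.7, 0.1]
grip_width: 0.0857
```

```bash
python3 - <<'E'
from h import *
snap('scene','pics/s1.png');f='pics/s1.png'
im=cv2.imread(f)
xh=np.array([.998,.063,0]);yh=np.array([-.063,.998,0]);g=np.array([.556,-.049,0])
def P(a,b,z):return proj(f,g+a*xh+b*yh+[0,0,z])
x0,y0,k=170,110,5
c=cv2.resize(im[y0:y0+120,x0:x0+150],None,fx=k,fy=k,interpolation=cv2.INTER_CUBIC)
for a,z,col in[(-.024,.088,(0,0,255)),(-.014,.088,(0,255,255)),(.024,.074,(255,0,0))]:
    pts=np.array([(P(a,b,z)-[x0,y0])*k+k/2 for b in(-.015,.015)]).astype(int);print(pts)
    cv2.line(c,tuple(map(int,pts[0])),tuple(map(int,pts[1])),col,1)
cv2.imwrite('pics/c1.png',c)
E
```

```text
[[349 471]
 [425 487]]
[[338 486]
 [415 501]]
[[296 574]
 [374 591]]
```

View pics/c1.png

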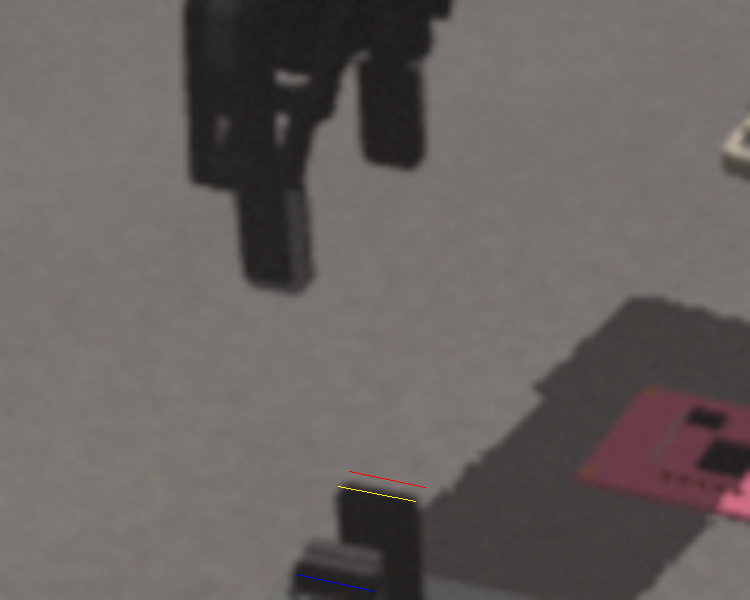

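The post top appears a few mm farther +x than I computed (about 12 crop px, or 5-8 mm), so I'm splitting the difference with +5 mm. The open fingers have 18 mm of clearance on each side. Descending.

Request:
play_rows([
  {"fingers":-1,"translation":[0.5,-0.1,2],"roll":0},
  {"fingers":-1,"translation":[0.5,-0.1,4],"roll":0},
  {"fingers":-1,"translation":[0.5,-0.1,6],"roll":0},
  {"fingers":-1,"translation":[0.5,-0.1,7.5],"roll":0},
  {"fingers":-1,"translation":[0.5,-0.1,9],"roll":0},
  {"fingers":-1,"translation":[0.5,-0.1,9.8],"roll":0},
  {"fingers":-1,"translation":[0.5,-0.1,9.8],"roll":0},
  {"fingers":-0.6,"translation":[0.5,-0.1,9.8],"roll":0},
  {"fingers":-0.4,"translation":[0.5,-0.1,9.8],"roll":0},
  {"fingers":-0.4,"translation":[0.5,-0.1,9.8],"roll":0},
])

```text
clock: 2.48
eef_pos: [0.5617, -0.0483, 0.0748]
tool_rot: [1.0, 0.031, 0.001, 0.0]
ft_force: [0.4, 0.4, 0.3]
grip_width: 0.0597
```

```bash
python3 - <<'E'
from h import *
o=bot.get_obs();print({k:o[k].round(4) for k in('eef_pos','ft_force','ft_torque')},o['grip_width'])
snap('scene','pics/s2.png');snap('top','pics/t2.png')
a=cv2.imread('pics/s2.png')[110:240,170:300];b=cv2.imread('pics/t2.png')[195:325,330:460]
cv2.imwrite('pics/c2.png',cv2.resize(np.hstack([a,b]),(780,390),interpolation=cv2.INTER_CUBIC))
E
```

```text
{'eef_pos': array([ 0.5617, -0.0483,  0.0748]), 'ft_force': array([0.4109, 0.3681, 0.3395]), 'ft_torque': array([ 0.0027, -0.0093,  0.0203])} 0.059699336011698974
```

View pics/c2.png

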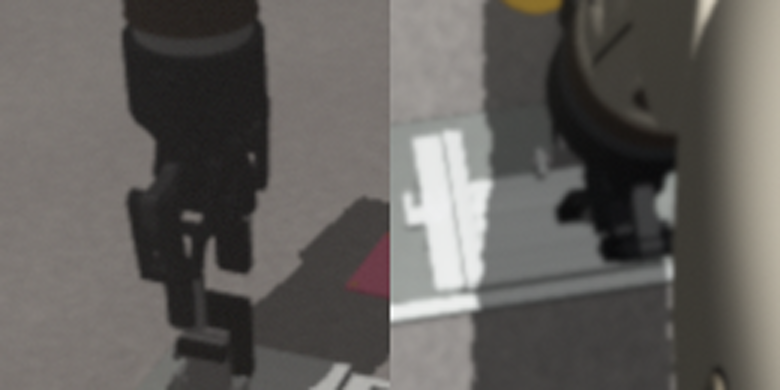

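```bash
python3 - <<'E'
from h import *
f='pics/s2.png'
xh=np.array([.998,.063,0]);yh=np.array([-.063,.998,0]);g=np.array([.5617,-.0483,0])
for n,a,b,z in[('tipN-',.03,-.011,.061),('tipN+',.03,.011,.061),('tipN+ up',.03,.011,.068),('tipF-',-.03,-.011,.061),('tipF+',-.03,.011,.061),('barout-',.024,-.015,.074),('barout+',.024,.015,.074),('bartop-',.018,-.015,.084),('bartop+',.018,.015,.084),('post-14-',-.014,-.015,.088),('post-14+',-.014,.015,.088),('post-24+',-.024,.015,.088)]:
    print(n,((proj(f,g+a*xh+b*yh+[0,0,z])-[170,110])*3).round())
s=cv2.imread(f)[190:240,215:265];cv2.imwrite('pics/c3.png',cv2.resize(cv2.convertScaleAbs(s,alpha=2.2,beta=10),(600,600),interpolation=cv2.INTER_CUBIC))
E
```

```text
tipN- [176. 374.]
tipN+ [210. 381.]
tipN+ up [210. 372.]
tipF- [218. 320.]
tipF+ [251. 326.]
barout- [173. 349.]
barout+ [219. 359.]
bartop- [176. 329.]
bartop+ [223. 339.]
post-14- [198. 295.]
post-14+ [244. 305.]
post-24+ [251. 296.]
```

View pics/c3.png

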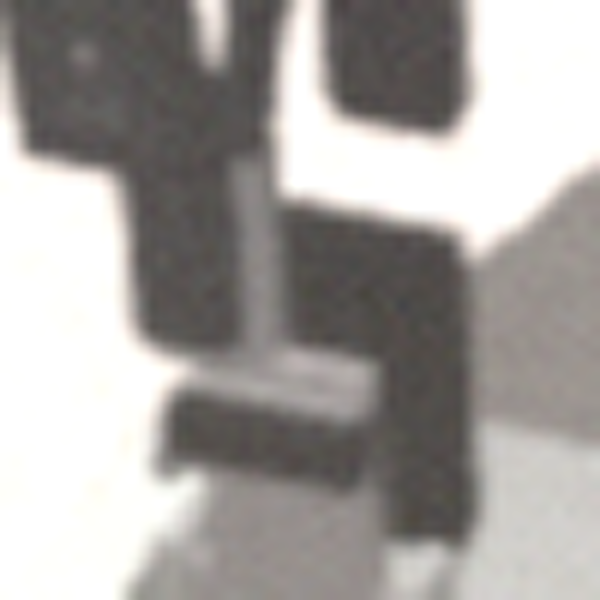

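```bash
python3 - <<'E'
from h import *
xh=np.array([.998,.063,0]);yh=np.array([-.063,.998,0])
for f,g,w,near,far in[('pics/s1.png',[.5549,-.0501,0],.0857,(170+275/5,110+290/5),(170+392/5,110+165/5)),('pics/s2.png',[.5617,-.0483,0],.0597,(215+205/12,190+350/12),(215+400/12,190+132/12))]:
    for sg,q in((1,near),(-1,far)):
        # search z on vertical line through outer tip mid
        for a in(w/2,w/2+.012):
            zs=np.linspace(.03,.25,441);e=[np.linalg.norm(proj(f,np.array(g)+sg*a*xh+[0,0,z])-q) for z in zs];i=np.argmin(e);print(f,sg,a,zs[i].round(4),round(e[i],1))
snap('scene','pics/s3.png');print(cv2.absdiff(cv2.imread('pics/s3.png'),cv2.imread('pics/s2.png')).max())
o=bot.get_obs();print(o['clock'],o['eef_pos'],o['joint_pos'])
E
```

```text
pics/s1.png 1 0.04285 0.2 1.2
pics/s1.png 1 0.054849999999999996 0.206 2.4
pics/s1.png -1 0.04285 0.2035 0.8
pics/s1.png -1 0.054849999999999996 0.198 2.2
pics/s2.png 1 0.02985 0.0965 0.9
pics/s2.png 1 0.04185 0.104 2.4
pics/s2.png -1 0.02985 0.0975 1.4
pics/s2.png -1 0.04185 0.0905 1.5
35
2.6333 [ 0.56141203 -0.04795415  0.0742774 ] [-8.52023014e-02  4.56485868e-01 -5.44466232e-02  1.05825021e+00
 -1.37593282e-05  1.42306145e+00]
```

The crop shows both fingertips well above the post and bar: far tip (400,132) against post top (370,220), in crop pixels. Both views put the tips about 22-30 mm above the TCP reading, so the stated tip offset doesn't match the picture. I'll descend in small force-checked steps and look again.

Request:
play_rows([
  {"fingers":-0.6,"translation":[0,0,0.3],"roll":0},
  {"fingers":-0.6,"translation":[0,0,0.6],"roll":0},
  {"fingers":-0.6,"translation":[0,0,0.9],"roll":0},
  {"fingers":-0.6,"translation":[0,0,1.2],"roll":0},
  {"fingers":-0.6,"translation":[0,0,1.2],"roll":0},
])

```text
clock: 3.05
eef_pos: [0.56, -0.0478, 0.0603]
tool_rot: [1.0, 0.031, -0.001, -0.0]
ft_force: [-0.4, -0.2, -0.3]
grip_width: 0.0683
```

```bash
python3 - <<'E'
from h import *
o=bot.get_obs();print({k:o[k].round(4) for k in('eef_pos','ft_force','ft_torque')},o['grip_width'])
snap('scene','pics/s4.png')
s=cv2.imread('pics/s4.png')[185:245,210:270];cv2.imwrite('pics/c4.png',cv2.resize(cv2.convertScaleAbs(s,alpha=2.2,beta=10),(600,600),interpolation=cv2.INTER_CUBIC))
E
```

```text
{'eef_pos': array([ 0.56  , -0.0478,  0.0603]), 'ft_force': array([-0.4232, -0.2441, -0.2781]), 'ft_torque': array([0.05  , 0.0251, 0.0148])} 0.06831572494231646
```

View pics/c4.png

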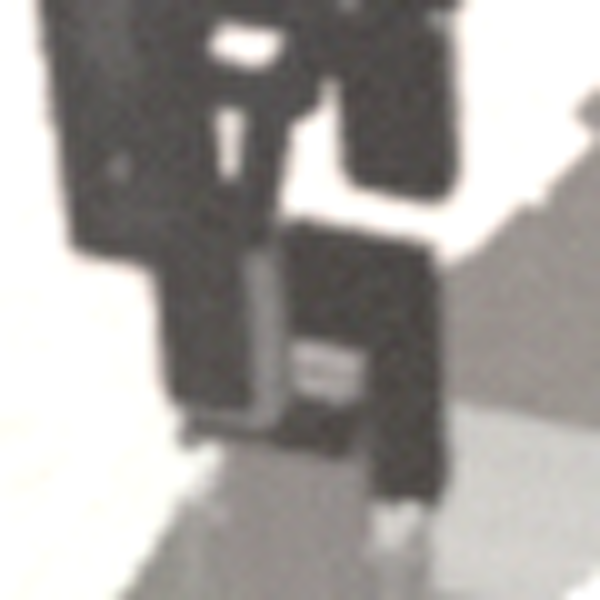

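The near tip now overlaps the bar (225,415), while the far tip (400,190) is still above the post top (360,225). I need about 1.8 cm more, shifted 2-3 mm toward +y.

Request:
play_rows([
  {"fingers":-0.6,"translation":[0,-0.25,0.3],"roll":0},
  {"fingers":-0.6,"translation":[0,-0.25,0.6],"roll":0},
  {"fingers":-0.6,"translation":[0,-0.25,0.9],"roll":0},
  {"fingers":-0.6,"translation":[0,-0.25,1.2],"roll":0},
  {"fingers":-0.6,"translation":[0,-0.25,1.5],"roll":0},
  {"fingers":-0.6,"translation":[0,-0.25,1.7],"roll":0},
  {"fingers":-0.3,"translation":[0,-0.25,1.7],"roll":0},
  {"fingers":-0.3,"translation":[0,-0.25,1.7],"roll":0},
  {"fingers":-0.2,"translation":[0,-0.25,1.7],"roll":0},
  {"fingers":-0.2,"translation":[0,-0.25,1.7],"roll":0},
])

```text
clock: 3.93
eef_pos: [0.5609, -0.0455, 0.0446]
tool_rot: [1.0, 0.031, 0.0, 0.0]
ft_force: [-0.1, 0.2, 0.5]
grip_width: 0.0514
```

```bash
python3 - <<'E'
from h import *
o=bot.get_obs();print({k:o[k].round(4) for k in('eef_pos','ft_force','ft_torque')},o['grip_width'])
snap('scene','pics/s5.png')
s=cv2.imread('pics/s5.png')[185:245,210:270];cv2.imwrite('pics/c5.png',cv2.resize(cv2.convertScaleAbs(s,alpha=2.2,beta=10),(600,600),interpolation=cv2.INTER_CUBIC))
E
```

```text
{'eef_pos': array([ 0.5609, -0.0455,  0.0446]), 'ft_force': array([-0.0779,  0.158 ,  0.4859]), 'ft_torque': array([-0.0107, -0.058 ,  0.0235])} 0.051359939339516415
```

View pics/c5.png

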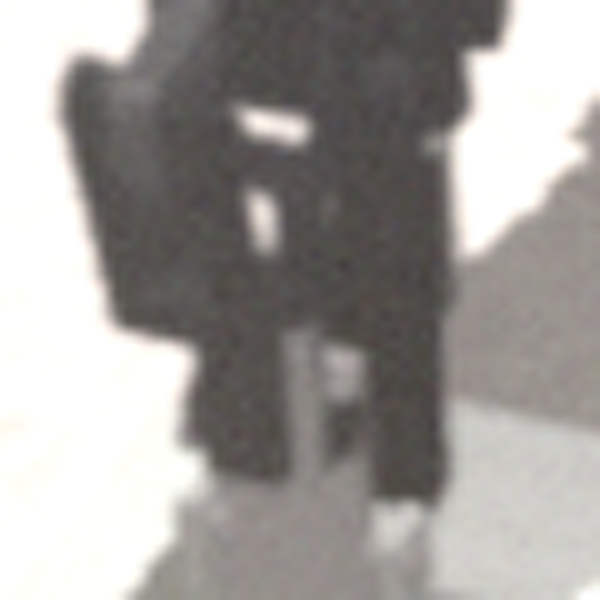

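Fingers now straddle the post and bar, with the near tip just below the bar (250,475). Squeezing gradually.

Request:
play_rows([
  {"fingers":-0.1,"translation":[0,0,0],"roll":0},
  {"fingers":-0.1,"translation":[0,0,0],"roll":0},
  {"fingers":-0.06,"translation":[0,0,0],"roll":0},
  {"fingers":-0.06,"translation":[0,0,0],"roll":0},
])

```text
clock: 4.32
eef_pos: [0.5586, -0.0456, 0.045]
tool_rot: [1.0, 0.031, -0.002, 0.0]
ft_force: [-7.8, -1.5, 7.8]
grip_width: 0.0452
```

Request:
play_rows([
  {"fingers":0.0,"translation":[-0.1,0,0],"roll":0},
  {"fingers":0.0,"translation":[-0.1,0,0],"roll":0},
  {"fingers":0.0,"translation":[-0.1,0,0],"roll":0},
])

```text
clock: 4.57
eef_pos: [0.5574, -0.0457, 0.0453]
tool_rot: [1.0, 0.031, -0.002, 0.0]
ft_force: [-9.1, -0.8, 10.5]
grip_width: 0.043
```

The upward Fz suggests the tips bear only on the upper part of the bar. I'll open slightly, go 8 mm lower and squeeze again.

Request:
play_rows([
  {"fingers":-0.25,"translation":[0,0,0],"roll":0},
  {"fingers":-0.25,"translation":[0,0,0],"roll":0},
  {"fingers":-0.25,"translation":[0,0,0.4],"roll":0},
  {"fingers":-0.25,"translation":[0,0,0.8],"roll":0},
  {"fingers":-0.25,"translation":[0,0,0.8],"roll":0},
  {"fingers":-0.25,"translation":[0,0,0.8],"roll":0},
])

```text
clock: 5.07
eef_pos: [0.5592, -0.0454, 0.0356]
tool_rot: [1.0, 0.031, -0.001, -0.0]
ft_force: [0.1, -1.0, 0.2]
grip_width: 0.0532
```

Request:
play_rows([
  {"fingers":-0.1,"translation":[-0.1,0,0],"roll":0},
  {"fingers":-0.1,"translation":[-0.2,0,0],"roll":0},
  {"fingers":0.0,"translation":[-0.2,0,0],"roll":0},
  {"fingers":0.0,"translation":[-0.2,0,0],"roll":0},
  {"fingers":0.0,"translation":[-0.2,0,0],"roll":0},
])

```text
clock: 5.48
eef_pos: [0.5574, -0.0456, 0.0372]
tool_rot: [1.0, 0.031, -0.0, -0.0]
ft_force: [-2.6, -0.0, 5.7]
grip_width: 0.0433
```

Request:
play_rows([
  {"fingers":0.06,"translation":[-0.1,0,0],"roll":0},
  {"fingers":0.1,"translation":[-0.2,0,0],"roll":0},
  {"fingers":0.14,"translation":[-0.2,0,0],"roll":0},
  {"fingers":0.14,"translation":[-0.2,0,0],"roll":0},
  {"fingers":0.14,"translation":[-0.2,0,0],"roll":0},
])

```text
clock: 5.9
eef_pos: [0.5547, -0.0458, 0.0379]
tool_rot: [1.0, 0.031, -0.0, 0.0]
ft_force: [-5.7, 0.6, 12.1]
grip_width: 0.0376
```

Opening stops at 37.6 mm, which matches the lever on its stop (38 mm expected). I'll relieve the vertical load, then slide.

Request:
play_rows([
  {"fingers":0.14,"translation":[-0.05,0,-0.1],"roll":0},
  {"fingers":0.14,"translation":[-0.05,0,-0.15],"roll":0},
  {"fingers":0.14,"translation":[-0.05,0,-0.15],"roll":0},
  {"fingers":0.14,"translation":[-0.05,-0.2,-0.15],"roll":0},
  {"fingers":0.14,"translation":[-0.05,-0.4,-0.15],"roll":0},
  {"fingers":0.14,"translation":[-0.05,-0.6,-0.15],"roll":0},
  {"fingers":0.14,"translation":[-0.05,-0.8,-0.15],"roll":0},
  {"fingers":0.14,"translation":[-0.05,-1.0,-0.15],"roll":0},
  {"fingers":0.14,"translation":[-0.05,-1.0,-0.15],"roll":0},
])

```text
clock: 6.65
eef_pos: [0.554, -0.0353, 0.0379]
tool_rot: [1.0, 0.031, -0.0, -0.0]
ft_force: [-4.7, -0.6, 5.0]
grip_width: 0.0371
```

Request:
play_rows([
  {"fingers":0.14,"translation":[0,-0.3,0],"roll":0},
  {"fingers":0.14,"translation":[0,-0.6,0],"roll":0},
  {"fingers":0.14,"translation":[0,-0.9,0],"roll":0},
  {"fingers":0.14,"translation":[0,-1.2,0],"roll":0},
  {"fingers":0.14,"translation":[0,-1.5,0],"roll":0},
  {"fingers":0.14,"translation":[0,-1.8,0],"roll":0},
  {"fingers":0.14,"translation":[0,-2.0,0],"roll":0},
  {"fingers":0.14,"translation":[0,-2.2,0],"roll":0},
  {"fingers":0.14,"translation":[0,-2.2,0],"roll":0},
])

```text
clock: 7.4
eef_pos: [0.5526, -0.0133, 0.0379]
tool_rot: [1.0, 0.031, -0.001, -0.0]
ft_force: [-5.4, -0.6, 4.6]
grip_width: 0.0373
```

```bash
python3 - <<'E'
from h import *
print(bot.get_obs()['ft_force'])
snap('top','pics/t6.png');snap('scene','pics/s6.png')
b=cv2.imread('pics/t6.png')[220:325,205:435];a=cv2.imread('pics/s6.png')[195:300,195:425]
cv2.imwrite('pics/c6.png',cv2.resize(np.vstack([b,a]),(644,588),interpolation=cv2.INTER_CUBIC))
E
```

```text
[-5.37369183 -0.64132523  4.63177813]
```

View pics/c6.png

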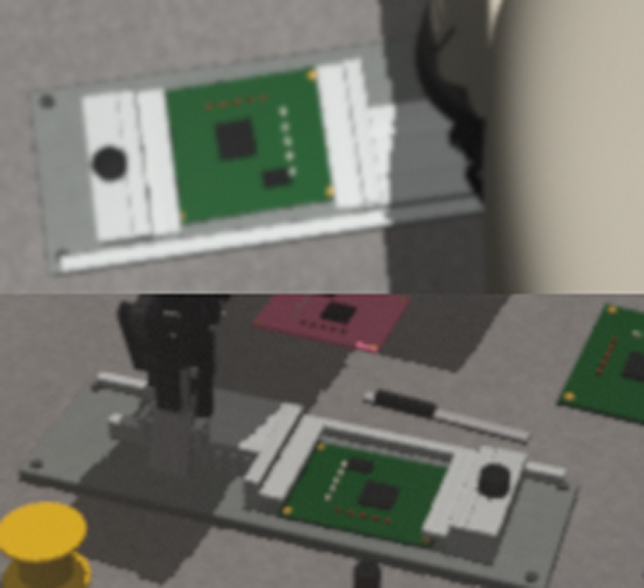

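The jaw follows, and its lip edge (325,140) is now right over the board's near edge. I'll go on in small steps and watch Fy.

Request:
play_rows([
  {"fingers":0.14,"translation":[0,-0.15,0],"roll":0},
  {"fingers":0.14,"translation":[0,-0.3,0],"roll":0},
  {"fingers":0.14,"translation":[0,-0.45,0],"roll":0},
  {"fingers":0.14,"translation":[0,-0.6,0],"roll":0},
  {"fingers":0.14,"translation":[0,-0.75,0],"roll":0},
  {"fingers":0.14,"translation":[0,-0.75,0],"roll":0},
])

```text
clock: 8.0
eef_pos: [0.5521, -0.0059, 0.0379]
tool_rot: [1.0, 0.031, -0.0, -0.0]
ft_force: [-4.6, -1.1, 5.8]
grip_width: 0.0378
```

Request:
play_rows([
  {"fingers":0.14,"translation":[0,-0.1,0],"roll":0},
  {"fingers":0.14,"translation":[0,-0.2,0],"roll":0},
  {"fingers":0.14,"translation":[0,-0.3,0],"roll":0},
  {"fingers":0.14,"translation":[0,-0.4,0],"roll":0},
  {"fingers":0.14,"translation":[0,-0.4,0],"roll":0},
])

```text
clock: 8.42
eef_pos: [0.5519, -0.0021, 0.0379]
tool_rot: [1.0, 0.031, -0.001, 0.0]
ft_force: [-4.3, -1.8, 5.4]
grip_width: 0.0372
```

Request:
play_rows([
  {"fingers":0.14,"translation":[0,-0.1,0],"roll":0},
  {"fingers":0.14,"translation":[0,-0.2,0],"roll":0},
  {"fingers":0.14,"translation":[0,-0.2,0],"roll":0},
])

```text
clock: 8.67
eef_pos: [0.5518, -0.0003, 0.0379]
tool_rot: [1.0, 0.031, -0.001, 0.0]
ft_force: [-5.0, -1.3, 4.8]
grip_width: 0.0373
```

Request:
play_rows([
  {"fingers":0.14,"translation":[0,-0.1,0],"roll":0},
  {"fingers":0.14,"translation":[0,-0.2,0],"roll":0},
  {"fingers":0.14,"translation":[0,-0.2,0],"roll":0},
])

```text
clock: 8.92
eef_pos: [0.5517, 0.0016, 0.0379]
tool_rot: [1.0, 0.031, -0.0, 0.0]
ft_force: [-4.4, -1.8, 4.8]
grip_width: 0.0375
```

Request:
play_rows([
  {"fingers":0.14,"translation":[0,-0.1,0],"roll":0},
  {"fingers":0.14,"translation":[0,-0.15,0],"roll":0},
  {"fingers":0.14,"translation":[0,-0.15,0],"roll":0},
])

```text
clock: 9.17
eef_pos: [0.5515, 0.003, 0.0379]
tool_rot: [1.0, 0.031, -0.001, 0.0]
ft_force: [-4.7, -2.1, 4.5]
grip_width: 0.0371
```

Request:
play_rows([
  {"fingers":0.14,"translation":[0,-0.1,0],"roll":0},
  {"fingers":0.14,"translation":[0,-0.15,0],"roll":0},
  {"fingers":0.14,"translation":[0,-0.15,0],"roll":0},
])

```text
clock: 9.42
eef_pos: [0.5515, 0.0045, 0.0379]
tool_rot: [1.0, 0.031, -0.0, 0.0]
ft_force: [-3.7, -2.2, 4.9]
grip_width: 0.0375
```

Request:
play_rows([
  {"fingers":0.14,"translation":[0,-0.1,0],"roll":0},
  {"fingers":0.14,"translation":[0,-0.15,0],"roll":0},
  {"fingers":0.14,"translation":[0,-0.15,0],"roll":0},
])

```text
clock: 9.67
eef_pos: [0.5514, 0.006, 0.0379]
tool_rot: [1.0, 0.031, -0.0, 0.0]
ft_force: [-4.6, -2.7, 5.2]
grip_width: 0.0373
```

Request:
play_rows([
  {"fingers":0.14,"translation":[0,-0.1,0],"roll":0},
  {"fingers":0.14,"translation":[0,-0.15,0],"roll":0},
  {"fingers":0.14,"translation":[0,-0.15,0],"roll":0},
])

```text
clock: 9.92
eef_pos: [0.5513, 0.0075, 0.0379]
tool_rot: [1.0, 0.031, -0.0, 0.0]
ft_force: [-3.9, -3.1, 5.0]
grip_width: 0.0372
```

Request:
play_rows([
  {"fingers":0.14,"translation":[0,-0.1,0],"roll":0},
  {"fingers":0.14,"translation":[0,-0.1,0],"roll":0},
])

```text
clock: 10.08
eef_pos: [0.5512, 0.0085, 0.0379]
tool_rot: [1.0, 0.031, -0.001, 0.0]
ft_force: [-4.9, -2.5, 5.0]
grip_width: 0.0374
```

Request:
play_rows([
  {"fingers":0.14,"translation":[0,-0.1,0],"roll":0},
  {"fingers":0.14,"translation":[0,-0.1,0],"roll":0},
])

```text
clock: 10.25
eef_pos: [0.5512, 0.0091, 0.0379]
tool_rot: [1.0, 0.031, -0.0, 0.001]
ft_force: [-4.4, -2.4, 3.9]
grip_width: 0.0373
```

Request:
play_rows([
  {"fingers":0.14,"translation":[0,-0.1,0],"roll":0},
  {"fingers":0.14,"translation":[0,-0.1,0],"roll":0},
])

```text
clock: 10.42
eef_pos: [0.5512, 0.0091, 0.0379]
tool_rot: [1.0, 0.031, -0.0, 0.002]
ft_force: [-4.9, -5.8, 3.7]
grip_width: 0.0372
```

Request:
play_rows([
  {"fingers":0.14,"translation":[0,-0.1,0],"roll":0},
  {"fingers":0.14,"translation":[0,-0.1,0],"roll":0},
])

```text
clock: 10.58
eef_pos: [0.5512, 0.0091, 0.0379]
tool_rot: [1.0, 0.031, -0.0, 0.003]
ft_force: [-4.4, -9.2, 4.3]
grip_width: 0.0368
```

The board bears on the back jaw: motion stops at y=0.0091 and Fy steps to -9.2 N. I'll hold briefly, then back the command off and ease the lever so the tooth rides on the rack.

Request:
play_rows([
  {"fingers":0.14,"translation":[0,0,0],"roll":0},
  {"fingers":0.14,"translation":[0,0,0],"roll":0},
  {"fingers":0.14,"translation":[0,0.1,0],"roll":0},
  {"fingers":0.14,"translation":[0,0.15,0],"roll":0},
  {"fingers":0.14,"translation":[0,0.15,0],"roll":0},
])

```text
clock: 11.0
eef_pos: [0.5511, 0.0091, 0.0379]
tool_rot: [1.0, 0.031, -0.001, 0.001]
ft_force: [-4.0, -4.4, 5.1]
grip_width: 0.0372
```

Request:
play_rows([
  {"fingers":0.08,"translation":[0,0,0],"roll":0},
  {"fingers":0.04,"translation":[0,0,0],"roll":0},
  {"fingers":0.02,"translation":[0,0,0],"roll":0},
  {"fingers":0.01,"translation":[0,0,0],"roll":0},
  {"fingers":0.01,"translation":[0,0,0],"roll":0},
])

```text
clock: 11.42
eef_pos: [0.5535, 0.01, 0.0376]
tool_rot: [1.0, 0.031, 0.001, 0.0]
ft_force: [4.9, -3.4, -2.9]
grip_width: 0.0422
```

Request:
play_rows([
  {"fingers":0.01,"translation":[0.1,0,0],"roll":0},
  {"fingers":0.01,"translation":[0.15,0,0],"roll":0},
  {"fingers":0.01,"translation":[0.15,0,0],"roll":0},
  {"fingers":0.01,"translation":[0.15,0.1,0],"roll":0},
  {"fingers":0.01,"translation":[0.15,0.1,0],"roll":0},
])

```text
clock: 11.83
eef_pos: [0.5535, 0.01, 0.0376]
tool_rot: [1.0, 0.031, 0.0, -0.001]
ft_force: [2.8, -0.6, -3.6]
grip_width: 0.0424
```

Request:
play_rows([
  {"fingers":-0.01,"translation":[0,0,0],"roll":0},
  {"fingers":-0.01,"translation":[0,0.05,0],"roll":0},
  {"fingers":-0.01,"translation":[0,0.1,0],"roll":0},
  {"fingers":-0.01,"translation":[0,0.1,0],"roll":0},
])

```text
clock: 12.17
eef_pos: [0.5539, 0.0099, 0.0378]
tool_rot: [0.999, 0.032, 0.001, -0.002]
ft_force: [4.6, 3.6, -5.2]
grip_width: 0.0433
```

Request:
play_rows([
  {"fingers":-0.01,"translation":[0.1,0,0],"roll":0},
  {"fingers":-0.03,"translation":[0.15,0,0],"roll":0},
  {"fingers":-0.05,"translation":[0.2,0,0],"roll":0},
  {"fingers":-0.05,"translation":[0.2,0,0],"roll":0},
  {"fingers":-0.05,"translation":[0.2,0,0],"roll":0},
])

```text
clock: 12.58
eef_pos: [0.5547, 0.0091, 0.0379]
tool_rot: [1.0, 0.031, -0.0, -0.001]
ft_force: [0.5, 5.1, -1.9]
grip_width: 0.0449
```

At 44.9 mm opening there is still pinch, and Fy is held at 5 N with no motion, so the tooth appears to be entering a notch right here. Easing further.

Request:
play_rows([
  {"fingers":-0.07,"translation":[0.05,-0.05,0],"roll":0},
  {"fingers":-0.09,"translation":[0.1,-0.1,0],"roll":0},
  {"fingers":-0.09,"translation":[0.1,-0.1,0],"roll":0},
  {"fingers":-0.09,"translation":[0.1,-0.1,0],"roll":0},
])

```text
clock: 12.92
eef_pos: [0.5556, 0.0085, 0.0379]
tool_rot: [1.0, 0.031, -0.001, 0.001]
ft_force: [-2.0, -0.8, 0.2]
grip_width: 0.0467
```

Request:
play_rows([
  {"fingers":-0.09,"translation":[0,0.1,0],"roll":0},
  {"fingers":-0.09,"translation":[0,0.2,0],"roll":0},
  {"fingers":-0.09,"translation":[0,0.2,0],"roll":0},
])

```text
clock: 13.17
eef_pos: [0.5557, 0.0074, 0.0377]
tool_rot: [1.0, 0.031, -0.001, -0.0]
ft_force: [-2.3, 1.5, 1.0]
grip_width: 0.0464
```

Request:
play_rows([
  {"fingers":-0.05,"translation":[0,0,0],"roll":0},
  {"fingers":-0.05,"translation":[0,0,0],"roll":0},
  {"fingers":-0.05,"translation":[0,0.1,0],"roll":0},
  {"fingers":-0.05,"translation":[0,0.2,0],"roll":0},
  {"fingers":-0.05,"translation":[0,0.2,0],"roll":0},
])

```text
clock: 13.58
eef_pos: [0.5549, 0.0073, 0.0378]
tool_rot: [0.999, 0.032, -0.001, -0.002]
ft_force: [-4.8, 8.1, 3.9]
grip_width: 0.0451
```

Request:
play_rows([
  {"fingers":-0.05,"translation":[0,-0.1,0],"roll":0},
  {"fingers":-0.05,"translation":[0,-0.2,0],"roll":0},
  {"fingers":-0.05,"translation":[0,-0.3,0],"roll":0},
  {"fingers":-0.05,"translation":[0,-0.3,0],"roll":0},
])

```text
clock: 13.92
eef_pos: [0.5549, 0.0072, 0.0378]
tool_rot: [1.0, 0.031, -0.001, 0.001]
ft_force: [-4.2, -3.0, 3.2]
grip_width: 0.0446
```

The jaw is locked: +8.1 N one way and -3 N the other with no motion, and the lever is still pinched at 45 mm. Releasing and lifting off.

Request:
play_rows([
  {"fingers":-0.09,"translation":[0,-0.1,0],"roll":0},
  {"fingers":-0.15,"translation":[0.1,-0.1,0],"roll":0},
  {"fingers":-0.3,"translation":[0.2,-0.1,0],"roll":0},
  {"fingers":-0.5,"translation":[0.3,-0.1,0],"roll":0},
  {"fingers":-0.7,"translation":[0.4,-0.1,0],"roll":0},
  {"fingers":-0.7,"translation":[0.4,-0.1,0],"roll":0},
  {"fingers":-0.7,"translation":[0.4,-0.1,-1.5],"roll":0},
  {"fingers":-0.7,"translation":[0.4,-0.1,-4],"roll":0},
  {"fingers":-0.7,"translation":[0.4,-0.1,-8],"roll":0},
  {"fingers":-0.7,"translation":[0.4,-0.1,-12],"roll":0},
  {"fingers":-0.7,"translation":[0.4,8,-15],"roll":0},
  {"fingers":-0.7,"translation":[0.4,12,-17],"roll":0},
  {"fingers":-0.7,"translation":[-5,18,-17],"roll":0},
  {"fingers":-0.7,"translation":[-8,22,-17],"roll":0},
  {"fingers":-0.7,"translation":[-8,26,-17],"roll":0},
  {"fingers":-0.7,"translation":[-8,30,-17],"roll":0},
  {"fingers":-0.7,"translation":[-8,30,-17],"roll":0},
  {"fingers":-0.7,"translation":[-8,30,-17],"roll":0},
])

```text
clock: 15.42
eef_pos: [0.4945, -0.2989, 0.2085]
tool_rot: [1.0, 0.031, 0.001, 0.001]
ft_force: [-0.1, 0.6, 0.1]
grip_width: 0.0723
```

```bash
python3 - <<'E'
from h import *
o=bot.get_obs();print(o['clock'],o['eef_pos'],o['ft_force'])
snap('top','pics/t9.png')
snap('scene','pics/s9.png')
b=cv2.imread('pics/t9.png')[215:325,205:440];a=cv2.imread('pics/s9.png')[195:305,195:430]
cv2.imwrite('pics/c9.png',cv2.resize(np.vstack([b,a]),(635,594),interpolation=cv2.INTER_CUBIC))
E
```

```text
15.4167 [ 0.49447243 -0.29894847  0.20848501] [-0.10670958  0.58783858  0.13209925]
```

View pics/c9.png

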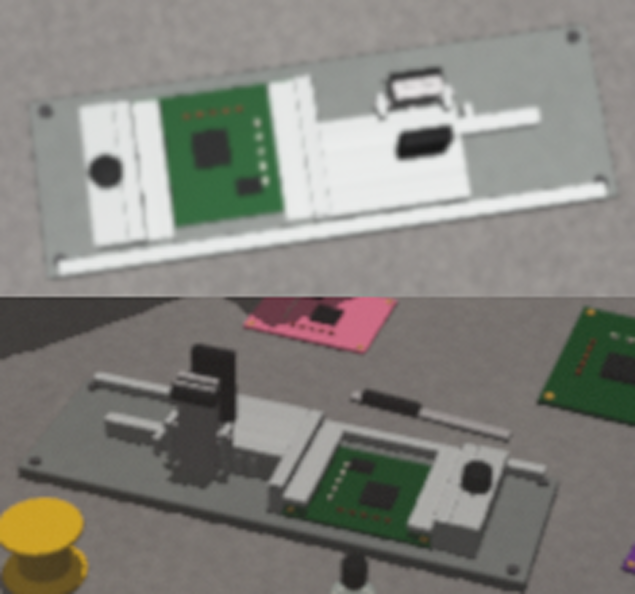

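Board is under both lips (160-285, 95-225) and the jaw is closed up on it. I'll measure the lever-to-post separation before and after, to verify the lever is fully released.

```bash
python3 - <<'E'
from h import *
def sub(I,t,y0,x0,r=14):
    s=I[y0:y0+r*2+t.shape[0],x0:x0+r*2+t.shape[1]]
    k=8;m=cv2.matchTemplate(cv2.resize(s,None,fx=k,fy=k,interpolation=cv2.INTER_CUBIC),cv2.resize(t,None,fx=k,fy=k,interpolation=cv2.INTER_CUBIC),5)
    _,v,_,l=cv2.minMaxLoc(m);return v,x0+l[0]/k,y0+l[1]/k
# expected vertical separation of features along x_h between released/other, projected
f0,f9='pics/t0.png','pics/t9.png'
A=cv2.imread(f0,0);B=cv2.imread(f9,0)
for n,(x1,y1,x2,y2) in{'post':(384,255,411,270),'lever':(383,232,407,250),'levertop':(385,235,404,247)}.items():
    v,x,y=sub(B,A[y1:y2,x1:x2],y1-8,x1-48);print(n,round(v,3),'shift',x-x1,y-y1)
print('1px',1/531*.79)
y=np.array([-.063,.998,0]);xh=np.array([.998,.063,0]);g=np.array([.5635,-.046,0])
for t in(.0535,.0):
    for n,a,z in(('post',-.019,.088),('lever',.018,.084),('lever squeezed .18',.012,.084)):
        p=g+a*xh+[0,0,z];print(n,t,proj(f0,p).round(2),'->',proj(f0,p+t*y).round(2))
E
```

```text
post 0.944 shift -34.625 5.0
lever 0.835 shift -34.625 6.375
levertop 0.968 shift -35.0 7.0
1px 0.001487758945386064
post 0.0535 [395.9  256.82] -> [360.89 261.85]
lever 0.0535 [391.33 233.74] -> [356.82 238.65]
lever squeezed .18 0.0535 [392.   237.53] -> [357.44 242.45]
post 0.0 [395.9  256.82] -> [395.9  256.82]
lever 0.0 [391.33 233.74] -> [391.33 233.74]
lever squeezed .18 0.0 [392.   237.53] -> [392.   237.53]
```

```bash
cat >> h.py <<'E'
def match(A,B,box,rx,ry):
    x1,y1,x2,y2=box;t=A[y1:y2,x1:x2];X,Y=x1+rx[0],y1+ry[0]
    s=B[Y:y2+ry[1],X:x2+rx[1]];k=8;R=lambda i:cv2.resize(i,None,fx=k,fy=k,interpolation=cv2.INTER_CUBIC)
    _,v,_,l=cv2.minMaxLoc(cv2.matchTemplate(R(s),R(t),5));return round(v,3),X+l[0]/k-x1,Y+l[1]/k-y1
E
python3 - <<'E'
from h import *
f='pics/s0.png';A=cv2.imread(f,0);B=cv2.imread('pics/s9.png',0)
y=np.array([-.063,.998,0]);xh=np.array([.998,.063,0]);g=np.array([.5635,-.046,0])
for n,a,z in(('post',-.014,.085),('lever',.018,.082),('sq.08',.018-.0027,.082)):
    p=g+a*xh+[0,0,z];print(n,proj(f,g+(.018 if n!='post' else a)*xh+[0,0,z]).round(1),(proj(f,p+.0525*y)-proj(f,g+(.018 if n!='post' else a)*xh+[0,0,z])).round(2))
print('post',match(A,B,(236,204,256,222),(10,55),(-4,16)))
print('lever',match(A,B,(226,218,247,234),(10,55),(-4,16)))
# chip of scene check: static plate screw
print('static',match(A,B,(355,245,385,275),(-4,4),(-4,4)))
T=cv2.imread('pics/t0.png',0);U=cv2.imread('pics/t9.png',0)
print('lever vs other box',match(T,U,(380,230,410,252),(-45,-25),(-2,14)),match(T,U,(384,257,411,269),(-45,-25),(-2,14)))
E
```

```text
post [244.5 212.2] [27.27  5.64]
lever [237.1 223.2] [27.81  5.91]
sq.08 [237.1 223.2] [28.4   5.06]
post (0.968, 28.375, 5.125)
lever (0.952, 29.5, 5.0)
static (0.999, 0.0, 0.0)
lever vs other box (0.826, -34.375, 6.25) (0.937, -34.625, 5.0)
```

Two independent views put the lever about 2-3 mm short of fully released (about 0.05-0.08 rad), so the tooth is probably only hung up in the notch mouth. I'm going back for a gentle wiggle.

Request:
play_rows([
  {"fingers":-0.6,"translation":[8.1,-20,0],"roll":0},
  {"fingers":-0.6,"translation":[8.1,-30.2,0],"roll":0},
  {"fingers":-0.6,"translation":[8.1,-30.2,0],"roll":0},
  {"fingers":-0.6,"translation":[8.1,-30.2,0],"roll":0},
  {"fingers":-0.6,"translation":[8.1,-30.2,0],"roll":0},
  {"fingers":-0.6,"translation":[8.1,-30.2,0],"roll":0},
  {"fingers":-0.6,"translation":[8.1,-30.2,0],"roll":0},
  {"fingers":-0.6,"translation":[8.1,-30.2,0],"roll":0},
  {"fingers":-0.6,"translation":[8.1,-30.2,0],"roll":0},
  {"fingers":-0.6,"translation":[8.1,-30.2,0],"roll":0},
  {"fingers":-0.6,"translation":[8.1,-30.2,4],"roll":0},
  {"fingers":-0.6,"translation":[8.1,-30.2,8],"roll":0},
  {"fingers":-0.6,"translation":[8.1,-30.2,11],"roll":0},
  {"fingers":-0.6,"translation":[8.1,-30.2,13],"roll":0},
  {"fingers":-0.6,"translation":[8.1,-30.2,15],"roll":0},
  {"fingers":-0.6,"translation":[8.1,-30.2,17],"roll":0},
  {"fingers":-0.6,"translation":[8.1,-30.2,17],"roll":0},
  {"fingers":-0.3,"translation":[8.1,-30.2,17],"roll":0},
  {"fingers":-0.2,"translation":[8.1,-30.2,17],"roll":0},
  {"fingers":-0.2,"translation":[8.1,-30.2,17],"roll":0},
])

```text
clock: 17.18
eef_pos: [0.558, 0.0099, 0.0395]
tool_rot: [1.0, 0.031, 0.001, 0.0]
ft_force: [-1.2, -0.7, -0.4]
grip_width: 0.0513
```

Request:
play_rows([
  {"fingers":-0.15,"translation":[0,0,0],"roll":0},
  {"fingers":-0.12,"translation":[0,0,0],"roll":0},
  {"fingers":-0.12,"translation":[0,0,0],"roll":0},
])

```text
clock: 17.43
eef_pos: [0.5562, 0.0102, 0.0389]
tool_rot: [1.0, 0.031, -0.001, 0.0]
ft_force: [-4.4, -0.1, 3.3]
grip_width: 0.048
```

Request:
play_rows([
  {"fingers":-0.1,"translation":[0,0,0],"roll":0},
  {"fingers":-0.08,"translation":[0,0,0],"roll":0},
  {"fingers":-0.08,"translation":[0,0,0],"roll":0},
])

```text
clock: 17.68
eef_pos: [0.5553, 0.0102, 0.0387]
tool_rot: [1.0, 0.031, -0.001, 0.0]
ft_force: [-6.0, -0.7, 4.8]
grip_width: 0.0459
```

Request:
play_rows([
  {"fingers":-0.05,"translation":[0,0,0],"roll":0},
  {"fingers":-0.05,"translation":[0,0.1,0],"roll":0},
  {"fingers":-0.05,"translation":[0,0.2,0],"roll":0},
  {"fingers":-0.05,"translation":[0,0.2,0],"roll":0},
])

```text
clock: 18.02
eef_pos: [0.5548, 0.0102, 0.0388]
tool_rot: [0.999, 0.032, -0.002, -0.002]
ft_force: [-8.5, 3.8, 7.5]
grip_width: 0.0451
```

Request:
play_rows([
  {"fingers":-0.05,"translation":[0,-0.1,0],"roll":0},
  {"fingers":-0.05,"translation":[0,-0.2,0],"roll":0},
  {"fingers":-0.05,"translation":[0,-0.3,0],"roll":0},
  {"fingers":-0.05,"translation":[0,-0.3,0],"roll":0},
])

```text
clock: 18.35
eef_pos: [0.5548, 0.0101, 0.0388]
tool_rot: [1.0, 0.031, -0.002, 0.002]
ft_force: [-8.4, -4.8, 6.4]
grip_width: 0.045
```

Request:
play_rows([
  {"fingers":-0.05,"translation":[0,0.1,0],"roll":0},
  {"fingers":-0.08,"translation":[0,0.1,0],"roll":0},
  {"fingers":-0.1,"translation":[0,0.15,0],"roll":0},
  {"fingers":-0.1,"translation":[0,0.15,0],"roll":0},
])

```text
clock: 18.68
eef_pos: [0.5558, 0.0102, 0.0386]
tool_rot: [1.0, 0.031, -0.001, -0.0]
ft_force: [-6.1, 0.5, 4.4]
grip_width: 0.0471
```

The force and width data now say the lever is essentially released: bar contact comes at about 47.5 mm opening and the jaw is locked at ±4 N. Backing away the same way and re-measuring.

Request:
play_rows([
  {"fingers":-0.15,"translation":[0.1,0,0],"roll":0},
  {"fingers":-0.3,"translation":[0.2,0,0],"roll":0},
  {"fingers":-0.5,"translation":[0.2,0,0],"roll":0},
  {"fingers":-0.7,"translation":[0.2,0,0],"roll":0},
  {"fingers":-0.7,"translation":[0.2,0,0],"roll":0},
  {"fingers":-0.7,"translation":[0.2,0,-1.5],"roll":0},
  {"fingers":-0.7,"translation":[0.2,0,-4],"roll":0},
  {"fingers":-0.7,"translation":[0.2,0,-8],"roll":0},
  {"fingers":-0.7,"translation":[0.2,0,-12],"roll":0},
  {"fingers":-0.7,"translation":[0.2,6,-15],"roll":0},
  {"fingers":-0.7,"translation":[0,12,-17],"roll":0},
  {"fingers":-0.7,"translation":[-5,18,-17],"roll":0},
  {"fingers":-0.7,"translation":[-8,22,-17],"roll":0},
  {"fingers":-0.7,"translation":[-8,26,-17],"roll":0},
  {"fingers":-0.7,"translation":[-8,30,-17],"roll":0},
  {"fingers":-0.7,"translation":[-8,30,-17],"roll":0},
  {"fingers":-0.7,"translation":[-8,30,-17],"roll":0},
])

```text
clock: 20.1
eef_pos: [0.4954, -0.2976, 0.2085]
tool_rot: [1.0, 0.03, 0.001, 0.001]
ft_force: [0.6, 0.2, -0.7]
grip_width: 0.0728
```

```bash
python3 - <<'E'
from h import *
snap('top','pics/t10.png');snap('scene','pics/s10.png');print(bot.get_obs()['clock'])
T=cv2.imread('pics/t0.png');M=cv2.imread('pics/t9.png');U=cv2.imread('pics/t10.png')
g=lambda i:cv2.cvtColor(i,6)
for n,b in(('lever',(383,232,407,250)),('levertop',(385,235,404,247)),('post',(384,256,411,269)),('jaw',(335,238,356,290))):
    print(n,'0-9',match(g(T),g(M),b,(-48,-25),(-2,14)),'0-10',match(g(T),g(U),b,(-48,-25),(-2,14)))
print('9-10 lever',match(g(M),g(U),(347,238,373,258),(-4,4),(-4,4)),'post',match(g(M),g(U),(349,260,376,275),(-4,4),(-4,4)))
A=T[225:280,375:420];B=U[231:286,341:386];C=M[231:286,341:386]
cv2.imwrite('pics/c10.png',cv2.resize(np.hstack([A,C,B]),(780,318),interpolation=cv2.INTER_CUBIC))
E
```

```text
20.2
lever 0-9 (0.836, -34.625, 6.375) 0-10 (0.836, -34.625, 6.375)
levertop 0-9 (0.968, -35.0, 7.0) 0-10 (0.969, -35.0, 7.0)
post 0-9 (0.937, -34.625, 5.0) 0-10 (0.937, -34.625, 5.0)
jaw 0-9 (0.867, -33.875, 3.875) 0-10 (0.867, -33.875, 3.875)
9-10 lever (1.0, 0.0, 0.0) post (1.0, 0.0, 0.0)
```

View pics/c10.png

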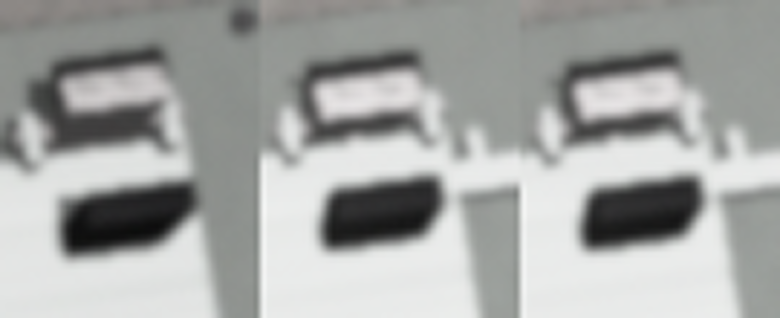

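Both pictures agree: the lever looks the same before and after, and its top sits about 2 px (2-3 mm) nearer the post than at the start (white top 85→97 against post edge 195→183 in the crop). So the tooth is in the notch but not fully home. I'll regrip with a balanced pinch, find the play, centre the jaw in it and release there.

Request:
play_rows([
  {"fingers":-0.6,"translation":[8.0,-20,0],"roll":0},
  {"fingers":-0.6,"translation":[8.0,-30.1,0],"roll":0},
  {"fingers":-0.6,"translation":[8.0,-30.1,0],"roll":0},
  {"fingers":-0.6,"translation":[8.0,-30.1,0],"roll":0},
  {"fingers":-0.6,"translation":[8.0,-30.1,0],"roll":0},
  {"fingers":-0.6,"translation":[8.0,-30.1,0],"roll":0},
  {"fingers":-0.6,"translation":[8.0,-30.1,0],"roll":0},
  {"fingers":-0.6,"translation":[8.0,-30.1,0],"roll":0},
  {"fingers":-0.6,"translation":[8.0,-30.1,0],"roll":0},
  {"fingers":-0.6,"translation":[8.0,-30.1,0],"roll":0},
  {"fingers":-0.6,"translation":[8.0,-30.1,4],"roll":0},
  {"fingers":-0.6,"translation":[8.0,-30.1,8],"roll":0},
  {"fingers":-0.6,"translation":[8.0,-30.1,11],"roll":0},
  {"fingers":-0.6,"translation":[8.0,-30.1,13],"roll":0},
  {"fingers":-0.6,"translation":[8.0,-30.1,15],"roll":0},
  {"fingers":-0.6,"translation":[8.0,-30.1,17.1],"roll":0},
  {"fingers":-0.6,"translation":[8.0,-30.1,17.1],"roll":0},
  {"fingers":-0.3,"translation":[7.8,-30.1,17.1],"roll":0},
  {"fingers":-0.2,"translation":[7.7,-30.1,17.1],"roll":0},
  {"fingers":-0.2,"translation":[7.7,-30.1,17.1],"roll":0},
])

```text
clock: 21.87
eef_pos: [0.5552, 0.0103, 0.0387]
tool_rot: [1.0, 0.031, 0.001, 0.0]
ft_force: [0.3, 0.6, 0.2]
grip_width: 0.0511
```

Request:
play_rows([
  {"fingers":-0.1,"translation":[-0.05,0,0],"roll":0},
  {"fingers":-0.05,"translation":[-0.1,0,0],"roll":0},
  {"fingers":-0.02,"translation":[-0.2,0,0],"roll":0},
  {"fingers":-0.02,"translation":[-0.2,0,0],"roll":0},
])

```text
clock: 22.2
eef_pos: [0.5545, 0.0105, 0.0389]
tool_rot: [1.0, 0.031, 0.003, 0.0]
ft_force: [0.6, -0.9, 6.9]
grip_width: 0.044
```

Balanced pinch (Fx about 0). Feel the play with small pulls and pushes.

Request:
play_rows([
  {"fingers":-0.02,"translation":[0,0.1,0],"roll":0},
  {"fingers":-0.02,"translation":[0,0.1,0],"roll":0},
])

```text
clock: 22.37
eef_pos: [0.5545, 0.0105, 0.0389]
tool_rot: [1.0, 0.031, 0.003, -0.001]
ft_force: [1.0, 1.7, 6.5]
grip_width: 0.0438
```

Request:
play_rows([
  {"fingers":-0.02,"translation":[0,0.15,0],"roll":0},
  {"fingers":-0.02,"translation":[0,0.15,0],"roll":0},
])

```text
clock: 22.53
eef_pos: [0.5544, 0.0104, 0.0389]
tool_rot: [0.999, 0.032, 0.003, -0.002]
ft_force: [1.9, 5.7, 7.5]
grip_width: 0.0437
```

Request:
play_rows([
  {"fingers":-0.02,"translation":[0,-0.2,0],"roll":0},
  {"fingers":-0.02,"translation":[0,-0.4,0],"roll":0},
  {"fingers":-0.02,"translation":[0,-0.4,0],"roll":0},
])

```text
clock: 22.78
eef_pos: [0.5544, 0.0107, 0.039]
tool_rot: [1.0, 0.031, 0.003, 0.002]
ft_force: [1.2, -4.6, 7.0]
grip_width: 0.0436
```

Play is almost nil. The rack wall blocks one way and the board the other, so this notch only lets the tooth start in, and the first full one must be one pitch (10 mm) back, giving a gap of about 110 mm. I'll squeeze clear, draw back 6 mm, then ride and feel.

Request:
play_rows([
  {"fingers":0.02,"translation":[-0.05,0.15,0],"roll":0},
  {"fingers":0.06,"translation":[-0.15,0.2,-0.1],"roll":0},
  {"fingers":0.1,"translation":[-0.2,0.2,-0.1],"roll":0},
  {"fingers":0.12,"translation":[-0.25,0.2,-0.1],"roll":0},
  {"fingers":0.12,"translation":[-0.25,0.2,-0.1],"roll":0},
])

```text
clock: 23.2
eef_pos: [0.5514, 0.0102, 0.0399]
tool_rot: [1.0, 0.031, 0.002, -0.0]
ft_force: [0.7, 0.9, 8.6]
grip_width: 0.0378
```

Request:
play_rows([
  {"fingers":0.12,"translation":[0,0.15,0],"roll":0},
  {"fingers":0.12,"translation":[0,0.3,0],"roll":0},
  {"fingers":0.12,"translation":[0,0.45,0],"roll":0},
  {"fingers":0.12,"translation":[0,0.6,0],"roll":0},
  {"fingers":0.12,"translation":[0,0.6,0],"roll":0},
  {"fingers":0.12,"translation":[0,0.6,0],"roll":0},
])

```text
clock: 23.7
eef_pos: [0.5518, 0.0044, 0.0399]
tool_rot: [1.0, 0.031, 0.002, -0.0]
ft_force: [-0.3, -0.3, 8.6]
grip_width: 0.0377
```

Request:
play_rows([
  {"fingers":0.08,"translation":[0.1,0,0],"roll":0},
  {"fingers":0.05,"translation":[0.15,0,0],"roll":0},
  {"fingers":0.03,"translation":[0.2,0,0],"roll":0},
  {"fingers":0.01,"translation":[0.2,0,0],"roll":0},
  {"fingers":0.01,"translation":[0.2,0,0],"roll":0},
])

```text
clock: 24.12
eef_pos: [0.5539, 0.0045, 0.0387]
tool_rot: [1.0, 0.031, 0.002, -0.0]
ft_force: [4.9, 2.5, 4.1]
grip_width: 0.0419
```

Request:
play_rows([
  {"fingers":0.06,"translation":[-0.1,0,0],"roll":0},
  {"fingers":0.08,"translation":[-0.15,0,0],"roll":0},
  {"fingers":0.08,"translation":[-0.15,0.1,0],"roll":0},
  {"fingers":0.08,"translation":[-0.15,0.2,0],"roll":0},
  {"fingers":0.08,"translation":[-0.15,0.3,0],"roll":0},
  {"fingers":0.08,"translation":[-0.15,0.3,0],"roll":0},
  {"fingers":0.08,"translation":[-0.15,0.3,0],"roll":0},
])

```text
clock: 24.7
eef_pos: [0.5527, 0.0013, 0.0391]
tool_rot: [1.0, 0.031, 0.002, -0.0]
ft_force: [4.3, 0.8, 6.2]
grip_width: 0.0393
```

Now at -9.2 mm. Ease in and test the play there.

Request:
play_rows([
  {"fingers":0.05,"translation":[0.1,0,0],"roll":0},
  {"fingers":0.02,"translation":[0.15,0,0],"roll":0},
  {"fingers":0.0,"translation":[0.2,0,0],"roll":0},
  {"fingers":-0.03,"translation":[0.25,0,0],"roll":0},
  {"fingers":-0.03,"translation":[0.25,0,0],"roll":0},
])

```text
clock: 25.12
eef_pos: [0.5548, 0.0014, 0.0378]
tool_rot: [1.0, 0.031, 0.001, -0.0]
ft_force: [5.7, 1.0, 0.1]
grip_width: 0.0438
```

Request:
play_rows([
  {"fingers":-0.03,"translation":[0,0.1,0],"roll":0},
  {"fingers":-0.03,"translation":[0,0.15,0],"roll":0},
  {"fingers":-0.03,"translation":[0,0.15,0],"roll":0},
])

```text
clock: 25.37
eef_pos: [0.5549, 0.0011, 0.0378]
tool_rot: [0.999, 0.032, 0.001, -0.001]
ft_force: [7.3, 4.3, 0.0]
grip_width: 0.044
```

Request:
play_rows([
  {"fingers":-0.03,"translation":[0,-0.1,0],"roll":0},
  {"fingers":-0.03,"translation":[0,-0.2,0],"roll":0},
  {"fingers":-0.03,"translation":[0,-0.3,0],"roll":0},
  {"fingers":-0.03,"translation":[0,-0.3,0],"roll":0},
])

```text
clock: 25.7
eef_pos: [0.5548, 0.0024, 0.0378]
tool_rot: [1.0, 0.031, 0.001, 0.001]
ft_force: [6.2, 0.2, 0.3]
grip_width: 0.0438
```

Here there is clear play (1.3 mm or more between the walls), as a fully entered tooth should show. Centre, ease and release.

Request:
play_rows([
  {"fingers":-0.03,"translation":[0.05,0.06,0],"roll":0},
  {"fingers":-0.05,"translation":[0.1,0.06,0],"roll":0},
  {"fingers":-0.07,"translation":[0.15,0.06,0],"roll":0},
  {"fingers":-0.09,"translation":[0.2,0.06,0],"roll":0},
  {"fingers":-0.12,"translation":[0.2,0.06,0],"roll":0},
  {"fingers":-0.15,"translation":[0.2,0.06,0],"roll":0},
  {"fingers":-0.3,"translation":[0.2,0.06,0],"roll":0},
  {"fingers":-0.5,"translation":[0.2,0.06,0],"roll":0},
  {"fingers":-0.7,"translation":[0.2,0.06,0],"roll":0},
  {"fingers":-0.7,"translation":[0.2,0.06,0],"roll":0},
  {"fingers":-0.7,"translation":[0.2,0.06,-1.5],"roll":0},
  {"fingers":-0.7,"translation":[0.2,0.06,-4],"roll":0},
  {"fingers":-0.7,"translation":[0.2,0.06,-8],"roll":0},
  {"fingers":-0.7,"translation":[0.2,0.06,-12],"roll":0},
  {"fingers":-0.7,"translation":[0.2,5,-15],"roll":0},
  {"fingers":-0.7,"translation":[0,9,-17],"roll":0},
  {"fingers":-0.7,"translation":[-4,14,-17],"roll":0},
  {"fingers":-0.7,"translation":[-8,18,-17],"roll":0},
  {"fingers":-0.7,"translation":[-8,22,-17],"roll":0},
  {"fingers":-0.7,"translation":[-8,26,-17],"roll":0},
])

```text
clock: 27.37
eef_pos: [0.4928, -0.222, 0.208]
tool_rot: [1.0, 0.032, -0.0, -0.0]
ft_force: [-0.2, 1.0, -0.5]
grip_width: 0.0723
```

Request:
play_rows([
  {"fingers":-0.7,"translation":[0,3,0],"roll":0},
  {"fingers":-0.7,"translation":[0,3,0],"roll":0},
  {"fingers":-0.7,"translation":[0,3,0],"roll":0},
])

```text
clock: 27.62
eef_pos: [0.4963, -0.2525, 0.2068]
tool_rot: [1.0, 0.029, -0.001, -0.0]
ft_force: [0.3, 1.1, -0.6]
grip_width: 0.0725
```

```bash
python3 - <<'E'
from h import *
snap('top','pics/t11.png');snap('scene','pics/s11.png');o=bot.get_obs();print(o['clock'],o['eef_pos'])
T=cv2.imread('pics/t0.png');M=cv2.imread('pics/t10.png');U=cv2.imread('pics/t11.png')
g=lambda i:cv2.cvtColor(i,6)
for n,b in(('lever',(383,232,407,250)),('levertop',(385,235,404,247)),('post',(384,256,411,269)),('jaw',(335,238,356,290))):
    print(n,'0-11',match(g(T),g(U),b,(-48,-15),(-2,14)))
print('10-11 lever',match(g(M),g(U),(347,238,373,258),(-4,14),(-6,6)),'post',match(g(M),g(U),(349,260,376,275),(-4,14),(-6,6)))
B=U[215:325,205:440];C=U[230:285,345:400]
cv2.imwrite('pics/c11.png',np.vstack([cv2.resize(B,(590,276),interpolation=2),np.pad(cv2.resize(C,(300,300),interpolation=2),((0,0),(0,290),(0,0)))]))
E
```

```text
27.7167 [ 0.49672758 -0.25041584  0.20690096]
lever 0-11 (0.975, -29.5, 4.125)
levertop 0-11 (0.983, -29.75, 4.25)
post 0-11 (0.949, -29.5, 4.25)
jaw 0-11 (0.867, -28.75, 3.125)
10-11 lever (0.851, 5.125, -2.0) post (0.996, 5.25, -0.75)
```

View pics/c11.png

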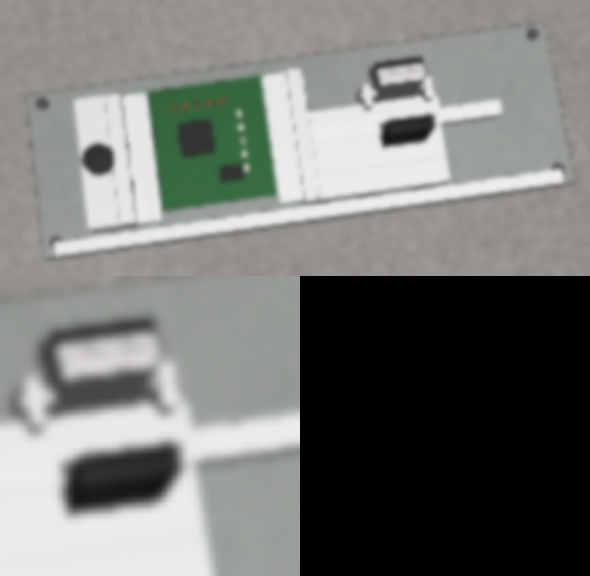

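The lever now shifts exactly with the post (4.1-4.25 px against 4.25 px), so it is fully released and seated. The board lies home under both lips, with the jaw about 8-9 mm back from contact. Handing in.

```bash
python3 - <<'E'
from h import *
f=['pics/t0.png','pics/t11.png'];A,B=[cv2.imread(i,0) for i in f]
for n,b in(('spool',(360,160,400,200)),('flux',(250,185,275,212)),('file',(250,330,330,348))):print(n,match(A,B,b,(-6,6),(-6,6)))
bot.job_done();print(bot.get_obs()['clock'])
E
```

```text
spool (1.0, 0.0, 0.0)
flux (1.0, 0.0, 0.0)
file (1.0, 0.0, 0.0)
the job is handed in; nothing more can be done
the job is handed in; nothing more can be done
```

The job is handed in, and my last checks say the jaw is locked with its tooth fully seated; no verdict was reported. I squeezed the lever to its stop in the bay, slid the jaw about 55 mm with it held, and pushed the board home. Motion stopped and Fy rose to about 9 N, roughly 6-7 N of that on the board.

**First notch tried:** at the home position the tooth only entered part-way. The jaw held against 8 N, but the top view put the lever 2-3 mm short of released, while my force readings on it suggested it was free. I went with the camera. After re-squeezing, I drew the jaw back about 9 mm (8 mm by camera) to the next notch, found at least 1.3 mm of play there, and let go.

**Last checks:**
- **Lever:** fully released; it and the post have shifted by the same amount in the picture, within 0.1 px.
- **Jaw gap:** about 109 mm by estimate, against the 112.5 mm limit.
- **Board:** flat and under both lips, by eye in the last picture.
- **Bystanders:** spool, bottle and file show 0 px of movement.
- **Robot:** clear of everything, at about 28 s.

**Disagreement:** the fingertips appeared about 30 mm higher in the camera images than the stated tool offset implies. I went by the images and by contact.

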